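# Hitch the slide shuttle and lock its linch pin

### The arm

A 6-joint arm with a two-finger parallel gripper is mounted at the origin on a cart in front of the work surface, level with it; the furniture and walls round the work are solid. World frame = base frame: x ahead of the robot, y to its left, z up, the work surface at z = 0. Lengths are in m, angles in degrees, forces in N, time in s.
With the tool pointing down it reaches from about 0.35 to 0.875 m from the base axis. Payload 4.2 kg.
Tool frame: the origin (TCP) lies on the centre line of the jaws, within the pads' length; the fingertips stand 11 mm ahead of it and the grasp point (between the pads) lies 8 mm behind it; z points along the fingers, y is the line along which they close (so a half turn about z gives the same grasp; the last joint's range is limited). The gripper opens to 87 mm and grips with 3 to 60 N. Pads are 19 mm wide; open, the fingers measure 117 mm over their backs; the gripper's body (75 mm by 190 mm) begins 51 mm behind the grasp point.
Start: joints at [80.764, 22.042, 0.453, 0, -68.411, -14.817], TCP at [0.255, 0.571, 0.234] pointing down, gripper open.
Joint ranges: [-179.83, 179.83], [-69.29, 118.12], [-61.27, 80.66], [-181.25, 117.63], [-171.15, -9.14], [-177.46, 177.46]. Speed limits (degrees/s): [159.86, 159.86, 180, 180, 180, 180].

### API

Orientations are given as a 3x3 rotation matrix whose columns are the frame's x, y, z axes.
In Python, from station import r gives the robot as it stands.
- The arm moves only by the tool servo_tool, never from a script. Its argument "commands" is a list that holds one entry, the list of rows, each a list of 7 numbers: the closure, from 0 (fully open) to 1 (shut), then the shift along the tool's x, y, z in mm, then the turn, a rotation vector about the tool's x, y, z in rad. In form: [[[claw, x, y, z, ax, ay, az], ...]]. A call has exactly 5 rows; each row is the pose to reach, as a shift and turn from the pose commanded when the call began, along the tool's axes at that moment; what a row does not reach only later rows make up. A row lasts 1/10 s, in which the tool goes at most 50 mm and 8.59 degrees, less where a joint would pass 70% of its speed; a pose out of reach is approached as far as the arm can. A call with a gripper value outside its range is refused whole. The fingers move at their own pace and stop on an object; the grip force is fixed at half the most. Time passes only in rows, so rows that repeat a pose let the fingers close, or fill a call up. It gives the time, the measured TCP pose, the force, the opening and the grip force at its end, in the units of the state.
- r.sense(): the state, without advancing time (a new reading comes with each control period).
- r.capture(name): name is "side" or "top" or "wrist"; returns a dict with "pixels" (384x512x3 uint8, red, green, blue), "camera_matrix" (3x3 intrinsics, pixels), "R" (3x3) and "t" (3): a world point X has camera coordinates R X + t. Camera axes: x right, y down, z forward; pixel columns grow to the right and rows downward; lengths in m; the calibration is good to about 2 mm. A picture is of the moment at which its call begins. There is no depth.
- r.finish_job(): hands the job in; it is judged then, once.
The state is a dict: "time_s": time; "joints": joint angles; "joint_velocities": joint speeds; "effort": joint torques, N m; "tcp_pos": TCP position; "ee_rot": TCP orientation; "wrist_force": force on the tool from outside, world axes, zero at the start; "moment": the same for the moment, N m; "gripper_width": opening from 0.0 (shut) to 1.0 (fully open); "gripper_force": force on a finger pad.
Only numpy, scipy, OpenCV 4.12 (cv2) and the standard library are available. Lean on these libraries where they do the work, as an engineer would, in place of code of your own. Each camera call takes 0.05 s, during which the arm holds its last target. There are 200 camera calls.

### The job

Hitch the loaded slide shuttle to the clevis of its bench track. Push the shuttle gently along the track towards the clevis until the sprung linch pin clicks into the hidden eye of its drawbar, then push the red-headed pin fully home, flip its yellow ring over the clevis and press the ring's bar down until it snaps past the sprung nose at the pin's far end. Leave the things standing around undisturbed.

Things in the scene. Friction and masses are not known exactly. Their poses are not given: they have to be found in the camera images.
- dock: Fixed aluminium track plate, 124 x 375 x 8 mm, its yaw varies, with two blue side rails (tops 20 mm above the worktop, 103 mm apart) and a dark steel clevis at its +y end. Origin: on the worktop under the middle of the clevis; the plate spans y -325 to +50 mm. The shuttle must travel along its +y; the pin is pushed home along its +x
- clevis (a point): Middle of the clevis, on the pin's axis, 40 mm above the worktop (axes as dock). Two cheeks at x -30 to -14 and 14 to 30 mm, 40 mm wide along y, tops 54 mm above the worktop; the drawbar runs between them
- shuttle: Loose white sled, 100 x 170 mm, 0.6 to 1 kg in all, carrying a steel tray of slides; stands on the track between the rails, axes nearly parallel to the dock's. Origin: centre of its underside, 8 mm above the worktop, at dock y -178 to -170 mm at the start. Dragging it takes 4 to 13 N; when the pin clicks in it stops dead
- drawbar_root (a point): Point where the steel drawbar (23 mm thick, 22 mm high) leaves the shuttle's +y end, 85 mm from its origin, 40 mm above the worktop. The drawbar's length is adjustable: its eye, a 17 mm square hole along x for the pin, lies anywhere from 55 to 75 mm in front of this point (140 to 160 mm from the shuttle's origin); nothing reports where. So the shuttle travels 10 to 38 mm
- shuttle_push (a point): Middle of the outer (-y) face of the shuttle's upright white end plate, 100 mm wide, reaching from 8 to 68 mm above the worktop; this point is 40 mm above the worktop and 85 mm behind the shuttle's origin. Push here towards the dock's +y
- pin_tip (a point): Centre of the end of the linch pin's sprung brass nose (11 mm thick, steel shaft 12 mm from 10 mm behind it); the pin slides only along the dock's x. Dock x -13 to -9 mm while a light spring (3 N) rubs it on the drawbar's side; about +2 mm once it clicked into the eye; +50.5 mm fully home, at a hard stop. From +2 mm on it must be pushed against 6 N of friction and stays where it is left
- pin_head (a point): Centre of the outer end face of the pin's red knob, 24 mm across, 101.5 mm from the tip towards the dock's -x: push here towards +x. It is reached from above: the open ring's two arms pass 38 mm either side of it (35 mm clear) and slope up away from the clevis at 5 degrees
- ring_bar (a point): Middle of the cross-bar (76 mm long, 6 mm thick, along the dock's y) of the yellow wire ring, a U-shaped bail hinged on the pin's head and travelling with it. The hinge axis is parallel to the dock's y, 88.5 mm behind (-x of) the pin's tip, 60 mm above the worktop; the bar is 91 mm from it. Open, the bar is 83 mm out to -x and 36 mm above the hinge; shut, 86 mm out to +x and 29 mm below
- ring (a joint): Angle of the yellow ring: 0 open, grows as it is swept up and over along its arc (a level push binds by friction), 1.48 rad arms upright; then it falls slowly (damped) until its bar rests on the sprung brass nose at about 2.95 rad. There press the bar down, on its outer side clear of the nose, with 5 to 10 N to snap it past: 3.05 rad fully shut, bar below the nose, 31 mm above the worktop
- specimen_jar: Bystander: clear screw-cap specimen jar, 43 mm across, 48 mm tall; origin at the centre of its base
- oil_bottle: Bystander: small amber bottle with black cap, 34 mm across, 70 mm tall; origin at the centre of its base
- marker_blue: Bystander: blue marker pen lying down, 132 mm long; origin under its middle
- carton: Bystander: small tan carton, 68 x 112 x 34 mm; origin at the centre of its base
- petri_dish: Bystander: petri dish, 64 mm across, 15 mm high; origin at the centre of its base

How it is judged (in metres and radians):
On the way, in this order (a step that is already met when the one before it is completed fails the run):
1. the sprung pin has clicked into the drawbar's eye (x of pin_tip in the frame of dock above -0.003 m and y of shuttle in the frame of dock above -0.164 m), for 0.1 s.
2. the pin is pushed fully home, the ring still open (x of pin_tip in the frame of dock above 0.0465 m and value of joint ring below 1.48 rad), for 0.1 s.
At the end, for the whole second after the job is handed in: the pin is through the drawbar's eye and home (tip within 4 mm of its full travel), the ring is shut down over the pin's end (snapped past the nose, within 0.05 rad of fully shut), and the shuttle is at rest, held by the pin (x of pin_tip in the frame of dock above 0.0465 m and value of joint ring above 3 rad and y of shuttle in the frame of dock between -0.164 and -0.136 m and linear speed of shuttle below 0.02 m/s); the robot touches nothing.
It fails at once if the shuttle is rammed (pushed with more than 70 N) (contact force between any of the fingers, the arm and shuttle above 70 N).
It fails at once if a bystander is moved by more than 30 mm (distance of any of specimen_jar, oil_bottle, marker_blue, carton, petri_dish from where it was at the start of the episode above 0.03 m).
It also fails if it takes over 64 s, if anything falls off the work surface, if the arm or the gripper's body presses on something with over 40 N, if the wrist force passes 120 N, or if a joint passes its speed limit or range.

## Working session

There is one attempt and no reset: what is moved stays moved. The work goes in short steps, Python scripts to look and compute and a tool call to move; the robot and the scene stay as the last step left them, time stands still between calls to the robot, and variables do not carry over. Pictures are saved under pics/ and viewed, at most 10 in all, crops included, and the job is handed in when it is done.

Besides the shell and the picture viewer there is one more tool, called in YAML: its name, and indented under it one key for each argument. servo_tool: Moves the arm, as the interface text tells. Its arguments: {"type":"object","properties":{"commands":{"type":"array","items":{"type":"array","items":{"type":"array","items":{"type":"number"}}}}},"required":["commands"]}

```bash
mkdir -p pics; python3 - <<'E'
from station import r
import cv2, pickle
for n in ("top","side"):
    c=r.capture(n); pickle.dump(c,open(f"pics/{n}.pkl","wb")); cv2.imwrite(f"pics/{n}0.png",cv2.resize(c["pixels"][:,:,::-1],(800,600),interpolation=cv2.INTER_CUBIC))
    print(n,c["camera_matrix"].tolist(),c["R"].round(4).tolist(),c["t"].round(4).tolist())
s=r.sense();print(s)
E
```

```text
top [[486.5727287317599, 0.0, 265.961999934073], [0.0, 486.5727287317599, 194.98121780329106], [0.0, 0.0, 1.0]] [[0.063, -0.998, -0.0034], [-0.9757, -0.0608, -0.2107], [0.21, 0.0166, -0.9776]] [-0.1653, 0.5743, 1.6229]
side [[402.58903366360175, 0.0, 261.52504311389873], [0.0, 402.58903366360175, 184.4202686048223], [0.0, 0.0, 1.0]] [[0.9046, -0.4261, 0.0162], [-0.2074, -0.4728, -0.8564], [0.3725, 0.7713, -0.516]] [-0.5619, 0.1096, 1.0591]
{'time_s': 0.1, 'joints': array([ 8.07647747e+01,  2.20862944e+01,  3.88712795e-01, -2.44123141e-02,
       -6.84093091e+01, -1.48158787e+01]), 'joint_velocities': array([ 0.04605733, -0.03317118,  0.18278011,  0.11316389,  0.01636417,
       -0.13060231]), 'effort': array([-7.77453770e-04, -3.91689742e+01,  1.87936091e+01,  4.23190847e+00,
        1.34890658e-02, -6.53371740e-05]), 'tcp_pos': array([0.25450649, 0.57028917, 0.23257948]), 'ee_rot': array([[ 9.13118285e-01, -4.07694150e-01, -6.90445188e-04],
       [-4.07694724e-01, -9.13116560e-01, -1.77779761e-03],
       [ 9.43407506e-05,  1.90483036e-03, -9.99998181e-01]]), 'wrist_force': array([-0.67735523,  0.24888788, -0.38689289]), 'moment': array([ 0.08845661, -0.07098242,  0.01157338]), 'gripper_force': 0.0, 'gripper_width': 1.0028257022948344}
```

View pics/top0.png

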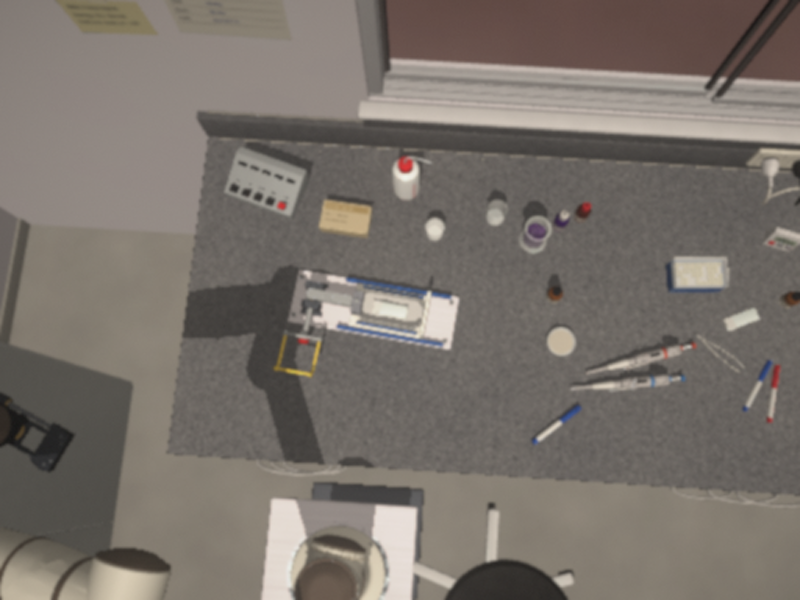

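View pics/side0.png

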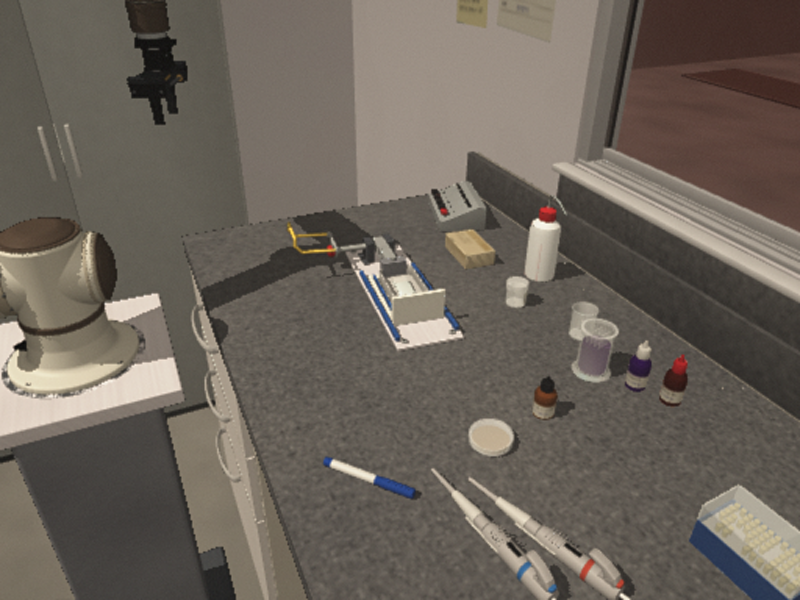

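Both views show the dock with its clevis end at image left (top view about (313,290)/800). The pin head and yellow ring face the robot, and the shuttle sits in the middle of the track. Next I'll zoom in for precise corners.

```bash
python3 - <<'E'
import cv2, pickle,numpy as np
t=pickle.load(open("pics/top.pkl","rb"))["pixels"][168:248,170:300,::-1]
s=pickle.load(open("pics/side.pkl","rb"))["pixels"][138:228,180:300,::-1]
a=cv2.resize(t,None,fx=6,fy=6,interpolation=cv2.INTER_CUBIC); b=cv2.resize(s,None,fx=6,fy=6,interpolation=cv2.INTER_CUBIC)
cv2.imwrite("pics/tc.png",a);cv2.imwrite("pics/sc.png",b)
E
```

```text
(no output)
```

View pics/tc.png

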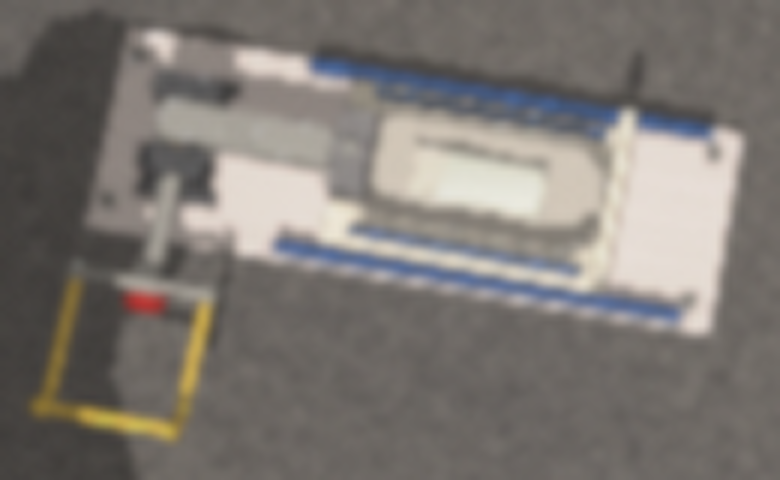

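View pics/sc.png

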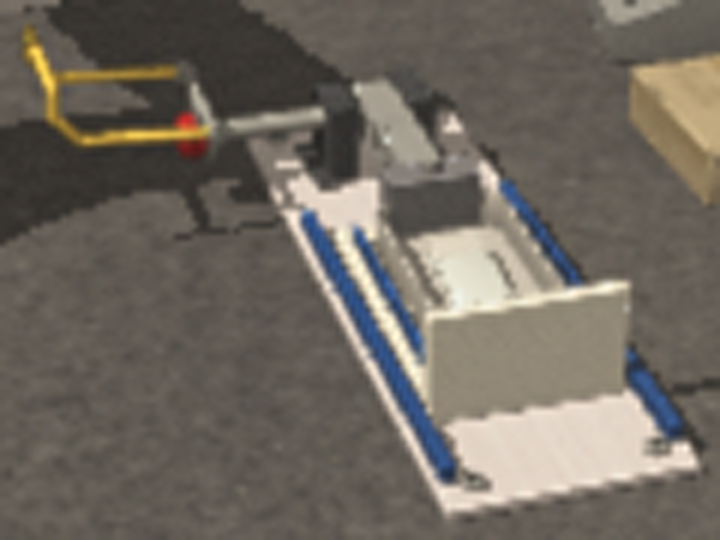

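Top crop: plate corners are at about (745,130), (712,332), (132,30) and (85,222), with ring bar ends at (40,408) and (175,432). Side crop: near plate corners are at (449,517) and (700,465), and end plate corners at (428,318), (630,285) and (432,420).

```bash
cat > h.py <<'E'
import numpy as np
def proj(c,P):
    q=c["R"]@np.asarray(P)+c["t"]; k=c["camera_matrix"]@q; return k[:2]/k[2]
def d2w(p,P):
    x,y,a=p; c,s=np.cos(a),np.sin(a); return np.array([x+c*P[0]-s*P[1],y+s*P[0]+c*P[1],P[2]])
E
python3 - <<'E'
import pickle,numpy as np
from scipy.optimize import least_squares
from h import *
T=pickle.load(open("pics/top.pkl","rb"));S=pickle.load(open("pics/side.pkl","rb"))
u=lambda a,b,o:np.array([a/6+o[0]-.4,b/6+o[1]-.4])
to=(170,168);so=(180,138)
def obs(v):
    sh,tip=v[3],v[4]
    h=tip-.0885-.083
    return [(T,(.062,-.325,.008),u(745,130,to)),(T,(-.062,-.325,.008),u(712,332,to)),(T,(.062,.05,.008),u(132,30,to)),(T,(-.062,.05,.008),u(85,222,to)),
 (S,(-.062,-.325,.008),u(449,515,so)),(S,(.062,-.325,.008),u(700,465,so)),
 (S,(-.05,sh-.085,.068),u(428,318,so)),(S,(.05,sh-.085,.068),u(630,285,so)),(S,(-.05,sh-.085,.008),u(432,420,so)),
 (T,(h,.038,.096),u(40,408,to)),(T,(h,-.038,.096),u(175,432,to)),(S,(h,.038,.096),u(30,33,so)),(S,(h,-.038,.096),u(82,142,so)),
 (T,(tip-.1015,0,.052),u(145,300,to))]
f=lambda v:np.concatenate([proj(c,d2w(v[:3],P))-m for c,P,m in obs(v)])
s=least_squares(f,[.5,.2,-.1,-.174,-.011],loss="soft_l1")
print(s.x.round(4),np.degrees(s.x[2])); print(f(s.x).reshape(-1,2).round(1).tolist())
v=s.x; np.save("dock.npy",v)
for n,P in dict(push=(0,v[3]-.085,.04),head=(v[4]-.1015,0,.04),bar=(v[4]-.1715,0,.096)).items(): print(n,d2w(v[:3],P).round(4))
E
```

```text
[ 0.5946  0.1021 -0.1075 -0.1757 -0.0062] -6.158123459542125
[[0.4, 0.2], [0.4, 0.3], [-0.0, -0.3], [0.8, 1.0], [-0.3, -1.3], [0.5, -1.1], [0.2, -0.3], [0.5, -0.5], [-0.6, 0.8], [0.3, -0.8], [0.2, -0.9], [0.0, -0.9], [-4.3, -8.9], [0.2, 0.8]]
push [ 0.5667 -0.1572  0.04  ]
head [0.4875 0.1136 0.04  ]
bar [0.418  0.1211 0.096 ]
```

```bash
sed -n '1,200p' >> h.py <<'E'
from scipy.spatial.transform import Rotation as Ro
V=np.load("dock.npy"); D=V[:3]
def Rd(yaw):  # tool down, tool x at yaw deg from dock x
    return Ro.from_euler("z",np.degrees(D[2])+yaw,degrees=True).as_matrix()@np.diag([1,-1,-1.])
def move(p0,R0,P,yaw,dz=True):
    """shift mm & rotvec from pose (p0,R0) to dock point P (dock axes), yaw"""
    p=d2w(D,P); R=Rd(yaw)
    return (R0.T@(p-p0)*1e3).round(1).tolist(), Ro.from_matrix(R0.T@R).as_rotvec().round(3).tolist(), p, R
def todock(p):
    c,s=np.cos(D[2]),np.sin(D[2]); q=np.asarray(p)-[D[0],D[1],0]; return np.array([c*q[0]+s*q[1],-s*q[0]+c*q[1],q[2]])
E
python3 - <<'E'
import re
import numpy as np
from h import *
from station import r
np.save("dock.npy",V)
s=r.sense();
P=(0,V[3]-.085-.05,.2)
a=move(s["tcp_pos"],s["ee_rot"],P,0); print(a)
P2=(0,V[3]-.085-.035,.044)
print(move(a[2],a[3],P2,0)[:2])
E
```

```text
([597.0, 584.5, 33.7], [0.002, 0.0, -0.312], array([ 0.56129775, -0.20688107,  0.2       ]), array([[ 0.99422963, -0.10727272,  0.        ],
       [-0.10727272, -0.99422963,  0.        ],
       [ 0.        ,  0.        , -1.        ]]))
([-0.0, -15.0, 156.0], [0.0, 0.0, 0.0])
```

servo_tool:
  commands:
    - [[1,30,30,0,0.001,0,-0.08],[1,64,62,0,0.001,0,-0.16],[1,98,96,0,0.002,0,-0.24],[1,132,130,0,0.002,0,-0.312],[1,166,164,0,0.002,0,-0.312]]

```text
time_s: 0.6
tcp_pos: [0.3396, 0.3512, 0.2332]
ee_rot: [[0.994, -0.106, 0.0], [-0.106, -0.994, 0.001], [-0.0, -0.001, -1.0]]
wrist_force: [1.1, -0.1, 0.1]
gripper_width: 0.633
gripper_force: 0.0
```

```bash
python3 - <<'E'
from h import *
from station import r
s=r.sense();print(s["time_s"],s["tcp_pos"],s["joints"].round(1),s["gripper_width"])
print(move(s["tcp_pos"],s["ee_rot"],(0,V[3]-.085-.05,.2),0)[:2])
E
```

```text
0.6 [0.33955295 0.35122596 0.23320499] [ 65.    8.6 -18.2  -0.  -63.1  18.9] 0.6334464266408665
([279.6, 531.6, 32.5], [-0.001, 0.0, 0.001])
```

servo_tool:
  commands:
    - [[1,22,42,0,0,0,0],[1,44,84,0,0,0,0],[1,66,126,0,0,0,0],[1,88,168,0,0,0,0],[1,110,210,0,0,0,0]]

```text
time_s: 1.1
tcp_pos: [0.4262, 0.1308, 0.2331]
ee_rot: [[0.994, -0.107, 0.0], [-0.107, -0.994, 0.002], [0.0, -0.002, -1.0]]
wrist_force: [-0.3, 0.9, 0.4]
gripper_width: 0.172
gripper_force: 0.0
```

servo_tool:
  commands:
    - [[1,22,42,0,0,0,0],[1,44,84,0,0,0,0],[1,66,126,0,0,0,0],[1,88,168,0,0,0,0],[1,110,210,0,0,0,0]]

```text
time_s: 1.6
tcp_pos: [0.5131, -0.0899, 0.2326]
ee_rot: [[0.994, -0.108, 0.0], [-0.108, -0.994, 0.002], [-0.0, -0.002, -1.0]]
wrist_force: [1.6, 0.9, 0.3]
gripper_width: 0.004
gripper_force: 0.0
```

servo_tool:
  commands:
    - [[1,20,38,0,0,0,0],[1,40,76,0,0,0,0],[1,59,111,50,0,0,0],[1,59,111,100,0,0,0],[1,59,111,150,0,0,0]]

```text
time_s: 2.1
tcp_pos: [0.5599, -0.2057, 0.0923]
ee_rot: [[0.994, -0.11, 0.002], [-0.11, -0.994, 0.002], [0.002, -0.002, -1.0]]
wrist_force: [0.8, -0.3, -0.3]
gripper_width: 0.002
gripper_force: 0.0
```

```bash
python3 - <<'E'
from h import *
from station import r
s=r.sense();print(s["time_s"],todock(s["tcp_pos"]),s["joints"].round(1),s["gripper_width"],s["wrist_force"])
print(move(s["tcp_pos"],s["ee_rot"],(0,V[3]-.085-.025,.044),0)[:2])
E
```

```text
2.1 [-0.00155769 -0.30968917  0.09229327] [ -4.7  26.9 -14.   -0.2 -49.   88.5] 0.0023245312884768356 [ 0.78324493 -0.29975325 -0.32020569]
([1.4, -23.9, 48.3], [-0.002, -0.002, -0.003])
```

servo_tool:
  commands:
    - [[1,1,0,39,0,0,0],[1,1,-6,39,0,0,0],[1,1,-12,39,0,0,0],[1,1,-18,39,0,0,0],[1,1,-22,39,0,0,0]]

```text
time_s: 2.6
tcp_pos: [0.5649, -0.1814, 0.0579]
ee_rot: [[0.994, -0.106, 0.006], [-0.106, -0.994, 0.001], [0.006, -0.002, -1.0]]
wrist_force: [0.7, 0.6, 0.4]
gripper_width: 0.006
gripper_force: 0.0
```

servo_tool:
  commands:
    - [[1,0,-2,0,0,0,0],[1,0,-4,0,0,0,0],[1,0,-6,0,0,0,0],[1,0,-8,0,0,0,0],[1,0,-10,0,0,0,0]]

```text
time_s: 3.1
tcp_pos: [0.5641, -0.1723, 0.0551]
ee_rot: [[0.994, -0.108, 0.001], [-0.108, -0.994, 0.002], [0.0, -0.002, -1.0]]
wrist_force: [-0.8, 0.2, 0.1]
gripper_width: 0.005
gripper_force: 0.0
```

servo_tool:
  commands:
    - [[1,0,0,5,0,0,0],[1,0,-2,10,0,0,0],[1,0,-4,10,0,0,0],[1,0,-6,10,0,0,0],[1,0,-8,10,0,0,0]]

```text
time_s: 3.6
tcp_pos: [0.5646, -0.1652, 0.0449]
ee_rot: [[0.994, -0.108, -0.001], [-0.108, -0.994, 0.001], [-0.001, -0.001, -1.0]]
wrist_force: [-0.8, -5.9, -0.2]
gripper_width: 0.005
gripper_force: 2.9
```

```bash
python3 - <<'E'
from h import *
from station import r
s=r.sense();print(todock(s["tcp_pos"]),s["wrist_force"])
E
```

```text
[-0.0012276  -0.26895146  0.04490092] [-0.83549077 -5.91671999 -0.1882646 ]
```

servo_tool:
  commands:
    - [[1,0,-2,0,0,0,0],[1,0,-4,0,0,0,0],[1,0,-6,0,0,0,0],[1,0,-8,0,0,0,0],[1,0,-8,0,0,0,0]]

```text
time_s: 4.1
tcp_pos: [0.5656, -0.1571, 0.0451]
ee_rot: [[0.994, -0.108, -0.0], [-0.108, -0.994, 0.001], [-0.0, -0.001, -1.0]]
wrist_force: [-1.3, -4.1, -1.0]
gripper_width: 0.006
gripper_force: 2.1
```

```bash
cat > st.py <<'E'
from h import *
from station import r
s=r.sense();print(s["time_s"],todock(s["tcp_pos"]).round(4),s["wrist_force"].round(1),s["joints"].round(1))
E
python3 st.py
```

```text
4.1 [-0.0011 -0.2608  0.0451] [-1.3 -4.1 -1. ] [  0.2  29.7 -17.7  -0.1 -42.6  83.6]
```

servo_tool:
  commands:
    - [[1,0,-1.5,0,0,0,0],[1,0,-3,0,0,0,0],[1,0,-4.5,0,0,0,0],[1,0,-6,0,0,0,0],[1,0,-7,0,0,0,0]]

```text
time_s: 4.6
tcp_pos: [0.5663, -0.1504, 0.0452]
ee_rot: [[0.994, -0.108, -0.0], [-0.108, -0.994, 0.001], [-0.0, -0.001, -1.0]]
wrist_force: [0.3, -5.8, -1.3]
gripper_width: 0.003
gripper_force: 3.1
```

servo_tool:
  commands:
    - [[1,0,-1.5,0,0,0,0],[1,0,-3,0,0,0,0],[1,0,-4.5,0,0,0,0],[1,0,-6,0,0,0,0],[1,0,-7,0,0,0,0]]

```text
time_s: 5.1
tcp_pos: [0.567, -0.1434, 0.0452]
ee_rot: [[0.994, -0.108, -0.0], [-0.108, -0.994, 0.001], [-0.0, -0.001, -1.0]]
wrist_force: [-0.4, -6.6, -0.9]
gripper_width: 0.004
gripper_force: 3.1
```

servo_tool:
  commands:
    - [[1,0,-1.5,0,0,0,0],[1,0,-3,0,0,0,0],[1,0,-4.5,0,0,0,0],[1,0,-6,0,0,0,0],[1,0,-7,0,0,0,0]]

```text
time_s: 5.6
tcp_pos: [0.5678, -0.1356, 0.045]
ee_rot: [[0.994, -0.108, -0.0], [-0.108, -0.994, 0.002], [-0.0, -0.002, -1.0]]
wrist_force: [-0.6, -2.8, -1.2]
gripper_width: 0.006
gripper_force: 1.2
```

servo_tool:
  commands:
    - [[1,0,-1,0,0,0,0],[1,0,-2,0,0,0,0],[1,0,-3,0,0,0,0],[1,0,-4,0,0,0,0],[1,0,-5,0,0,0,0]]

```text
time_s: 6.1
tcp_pos: [0.5686, -0.1304, 0.0451]
ee_rot: [[0.994, -0.108, 0.0], [-0.108, -0.994, 0.002], [0.0, -0.002, -1.0]]
wrist_force: [-0.4, -2.3, -1.2]
gripper_width: 0.002
gripper_force: 1.3
```

```bash
python3 st.py; python3 - <<'E'
from station import r
import cv2,pickle
c=r.capture("side");pickle.dump(c,open("pics/s2.pkl","wb"))
cv2.imwrite("pics/s2.png",cv2.resize(c["pixels"][138:228,180:300,::-1],None,fx=6,fy=6,interpolation=cv2.INTER_CUBIC))
E
```

```text
6.1 [-0.0009 -0.2339  0.0451] [-0.4 -2.3 -1.2] [  2.9  29.4 -18.3  -0.2 -42.3  81. ]
```

View pics/s2.png

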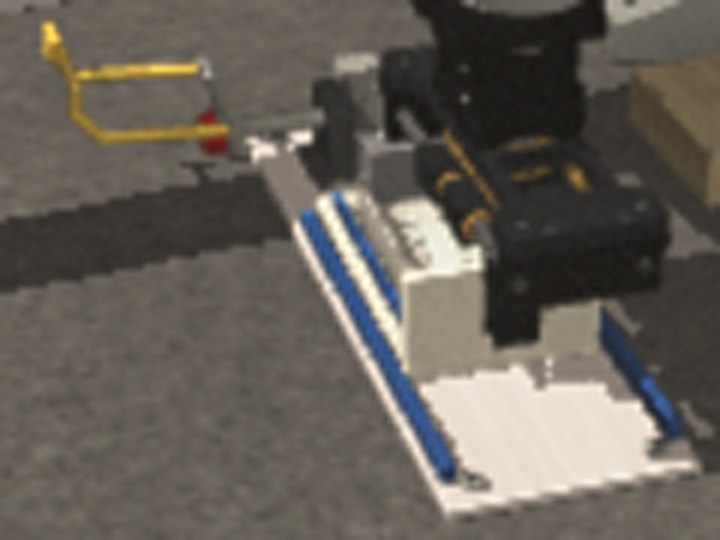

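The ring bar's far end moved from (30,35) to (50,25) and the knob from (193,135) to (213,130), so the pin has advanced. I'll work out by how much.

```bash
python3 - <<'E'
import pickle
from h import *
S=pickle.load(open("pics/side.pkl","rb"))
for t in (-.013,-.010,-.006,.002,.006):
    print(t,[((proj(S,d2w(D,(t+a,y,z)))+.4-[180,138])*6).round().tolist() for a,y,z in((-.1715,.038,.096),(-.1715,-.038,.096),(-.1015,0,.04))])
E
```

```text
-0.013 [[17.0, 29.0], [43.0, 90.0], [168.0, 136.0]]
-0.01 [[23.0, 28.0], [49.0, 89.0], [173.0, 135.0]]
-0.006 [[31.0, 28.0], [56.0, 88.0], [180.0, 134.0]]
0.002 [[46.0, 26.0], [72.0, 86.0], [195.0, 132.0]]
0.006 [[53.0, 25.0], [80.0, 85.0], [202.0, 131.0]]
```

servo_tool:
  commands:
    - [[1,0,6,0,0,0,0],[1,0,6,-40,0,0,0],[1,0,6,-85,0,0,0],[1,0,6,-125,0,0,0],[1,-19,-33,-130,0,0,0]]

```text
time_s: 6.65
tcp_pos: [0.5583, -0.098, 0.1815]
ee_rot: [[0.994, -0.111, 0.015], [-0.111, -0.994, 0.001], [0.015, -0.003, -1.0]]
wrist_force: [0.5, 2.1, -0.1]
gripper_width: 0.002
gripper_force: 0.0
```

servo_tool:
  commands:
    - [[1,-19,-40,0,0,0,0],[1,-38,-80,0,0,0,0],[1,-57,-120,0,0,0,0],[1,-76,-160,0,0,0,0],[1,-95,-200,0,0,0,0]]

```text
time_s: 7.15
tcp_pos: [0.4797, 0.115, 0.1762]
ee_rot: [[0.994, -0.108, 0.002], [-0.108, -0.994, 0.003], [0.002, -0.004, -1.0]]
wrist_force: [0.6, -0.1, -0.2]
gripper_width: 0.005
gripper_force: 0.0
```

```bash
python3 st.py; python3 - <<'E'
from h import *
from station import r
import cv2,pickle
s=r.sense()
print(move(s["tcp_pos"],s["ee_rot"],(-.116,0,.049),0)[:2])
c=r.capture("side");pickle.dump(c,open("pics/s3.pkl","wb"))
cv2.imwrite("pics/s3.png",cv2.resize(c["pixels"][108:208,160:290,::-1],None,fx=6,fy=6,interpolation=cv2.INTER_CUBIC))
E
```

```text
7.15 [-0.1156  0.0005  0.1762] [ 0.6 -0.1 -0.2] [ 32.3  12.2 -22.6  -0.1 -55.   51.6]
([-0.6, 1.0, 127.2], [-0.004, -0.002, -0.0])
```

View pics/s3.png

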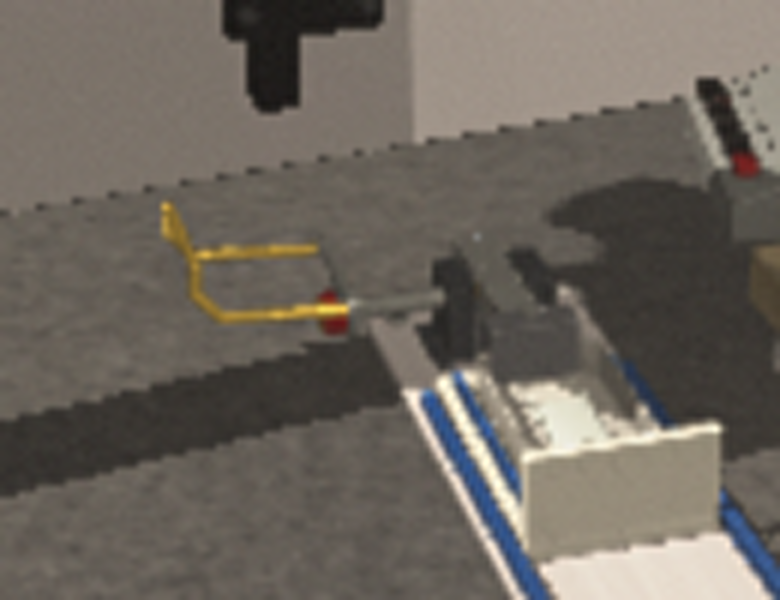

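The knob is at (330,315), the ring is open, and the pin has stayed clicked in. The gripper is above, so I'll descend behind the knob.

servo_tool:
  commands:
    - [[1,0,0,45,0,0,0],[1,-0.6,1,85,-0.003,0,0],[1,-0.6,1,115,-0.003,0,0],[1,-0.6,1,127,-0.003,0,0],[1,-0.6,1,127,-0.003,0,0]]

```text
time_s: 7.7
tcp_pos: [0.4787, 0.112, 0.0469]
ee_rot: [[0.994, -0.108, -0.003], [-0.108, -0.994, -0.003], [-0.003, 0.003, -1.0]]
wrist_force: [0.1, 0.2, 0.3]
gripper_width: 0.007
gripper_force: 0.0
```

```bash
python3 st.py
```

```text
7.7 [-0.1164 -0.0026  0.0469] [0.1 0.2 0.3] [ 32.2  22.5 -31.2   0.1 -36.5  51.6]
```

servo_tool:
  commands:
    - [[1,4,-2,0,0,0,0],[1,9,-2,0,0,0,0],[1,15,-2,0,0,0,0],[1,21,-2,0,0,0,0],[1,27,-2,0,0,0,0]]

```text
time_s: 8.2
tcp_pos: [0.506, 0.1121, 0.0495]
ee_rot: [[0.994, -0.108, -0.001], [-0.108, -0.994, 0.0], [-0.001, 0.0, -1.0]]
wrist_force: [-6.1, 3.9, 2.2]
gripper_width: 0.002
gripper_force: 3.2
```

servo_tool:
  commands:
    - [[1,4,0,0,0,0,0],[1,8,0,0,0,0,0],[1,12,0,0,0,0,0],[1,16,0,0,0,0,0],[1,20,0,0,0,0,0]]

```text
time_s: 8.7
tcp_pos: [0.5257, 0.1099, 0.0495]
ee_rot: [[0.994, -0.108, -0.001], [-0.108, -0.994, -0.0], [-0.001, 0.0, -1.0]]
wrist_force: [-5.9, 4.1, 2.3]
gripper_width: 0.007
gripper_force: 3.2
```

```bash
python3 st.py
```

```text
8.7 [-0.0694  0.0004  0.0495] [-5.9  4.1  2.3] [ 29.1  25.6 -24.8  -0.1 -39.7  54.7]
```

servo_tool:
  commands:
    - [[1,2,0,0,0,0,0],[1,4,0,0,0,0,0],[1,6,0,0,0,0,0],[1,7,0,0,0,0,0],[1,8,0,0,0,0,0]]

```text
time_s: 9.2
tcp_pos: [0.5336, 0.109, 0.0495]
ee_rot: [[0.994, -0.108, -0.001], [-0.108, -0.994, -0.0], [-0.001, 0.0, -1.0]]
wrist_force: [-6.0, 2.4, 2.1]
gripper_width: 0.009
gripper_force: 3.0
```

servo_tool:
  commands:
    - [[1,0.5,0,0,0,0,0],[1,1,0,0,0,0,0],[1,1.5,0,0,0,0,0],[1,2,0,0,0,0,0],[1,2.5,0,0,0,0,0]]

```text
time_s: 9.7
tcp_pos: [0.534, 0.1088, 0.0495]
ee_rot: [[0.994, -0.109, -0.005], [-0.109, -0.994, -0.001], [-0.005, 0.001, -1.0]]
wrist_force: [-12.2, 7.6, 6.7]
gripper_width: 0.004
gripper_force: 6.5
```

```bash
python3 st.py
```

```text
9.7 [-0.061   0.0002  0.0495] [-12.2   7.6   6.7] [ 28.5  26.3 -23.4  -0.2 -40.6  55.4]
```

servo_tool:
  commands:
    - [[1,1,0,0,0,0,0],[1,2,0,0,0,0,0],[1,3,0,0,0,0,0],[1,3,0,0,0,0,0],[1,3,0,0,0,0,0]]

```text
time_s: 10.2
tcp_pos: [0.5342, 0.1086, 0.0493]
ee_rot: [[0.994, -0.109, -0.011], [-0.109, -0.994, -0.001], [-0.011, 0.002, -1.0]]
wrist_force: [-18.5, 11.4, 10.7]
gripper_width: 0.006
gripper_force: 9.9
```

servo_tool:
  commands:
    - [[1,-8,0,0,0,0,0],[1,-14,0,0,0,0,0],[1,-14,0,-40,0,0,0],[1,-14,0,-80,0,0,0],[1,-14,0,-120,0,0,0]]

```text
time_s: 10.7
tcp_pos: [0.5266, 0.1093, 0.1708]
ee_rot: [[0.994, -0.108, 0.002], [-0.108, -0.994, -0.001], [0.002, 0.001, -1.0]]
wrist_force: [1.3, -0.5, -0.2]
gripper_width: 0.005
gripper_force: 0.0
```

```bash
python3 st.py; python3 - <<'E'
from h import *
from station import r
import cv2,pickle
s=r.sense()
for y in (90,-90): print(move(s["tcp_pos"],s["ee_rot"],(-.121,0,.17),y)[:2])
for n,(a,b,c_,d) in dict(top=(168,248,170,300),side=(108,208,160,290)).items():
    c=r.capture(n);pickle.dump(c,open(f"pics/{n}4.pkl","wb"))
    for t in (.0505,.0465): print(n,t,[((proj(c,d2w(D,(t+q,y,z)))+.4-[c_,a])*6).round().tolist() for q,y,z in((-.1715,.038,.096),(-.1715,-.038,.096),(-.1015,0,.04),(0,0,.04))])
    cv2.imwrite(f"pics/{n}4.png",cv2.resize(c["pixels"][a:b,c_:d,::-1],None,fx=6,fy=6,interpolation=cv2.INTER_CUBIC))
E
```

```text
10.7 [-6.840e-02 -1.000e-04  1.708e-01] [ 1.3 -0.5 -0.2] [ 29.1  16.8 -17.2   0.1 -56.   54.7]
([-52.6, -0.1, 0.7], [0.002, -0.001, -1.571])
([-52.6, -0.1, 0.7], [-0.001, -0.002, 1.57])
top 0.0505 [[63.0, 304.0], [196.0, 327.0], [169.0, 214.0], [203.0, 47.0]]
top 0.0465 [[61.0, 311.0], [195.0, 334.0], [167.0, 220.0], [201.0, 53.0]]
side 0.0505 [[255.0, 194.0], [286.0, 254.0], [402.0, 300.0], [577.0, 275.0]]
side 0.0465 [[248.0, 195.0], [278.0, 255.0], [395.0, 301.0], [571.0, 276.0]]
```

View pics/side4.png

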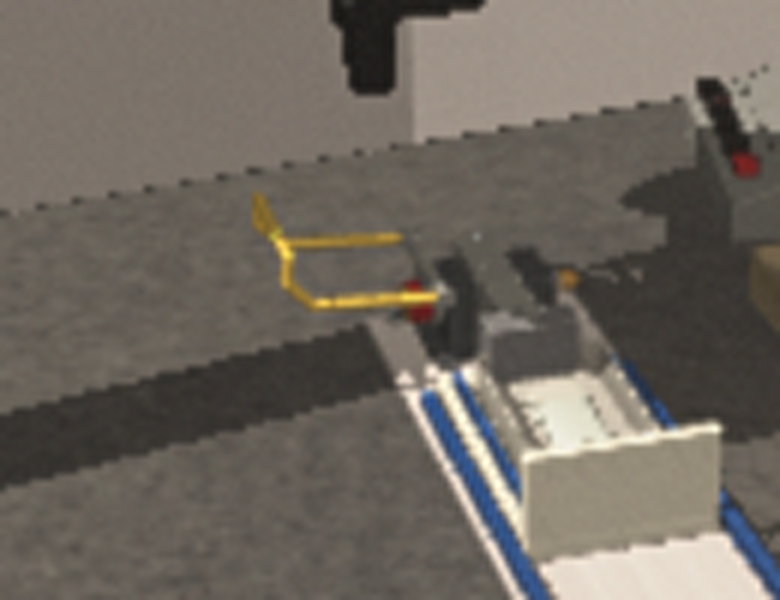

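The pin is home (nose visible at (570,278)) and the ring is still open, with bar ends at (258,194) and (285,255), matching the prediction. Next I'll turn the gripper to grip the bar.

servo_tool:
  commands:
    - [[0.6,-10,0,0,0,0,0.14],[0.6,-20,0,0,0,0,0.28],[0.6,-30,0,0,0,0,0.42],[0.6,-42,0,0,0,0,0.56],[0.6,-52.6,0,0,0,0,0.7]]

```text
time_s: 11.3
tcp_pos: [0.4736, 0.115, 0.1687]
ee_rot: [[0.686, -0.727, 0.001], [-0.727, -0.686, -0.001], [0.001, -0.0, -1.0]]
wrist_force: [-0.2, -0.1, 0.1]
gripper_width: 0.356
gripper_force: 0.0
```

servo_tool:
  commands:
    - [[0.6,0,0,0,0,0,0.14],[0.6,0,0,0,0,0,0.28],[0.6,0,0,0,0,0,0.42],[0.6,0,0,0,0,0,0.56],[0.6,0,0,0,0,0,0.7]]

```text
time_s: 11.8
tcp_pos: [0.4742, 0.115, 0.1687]
ee_rot: [[0.057, -0.998, 0.001], [-0.998, -0.057, -0.001], [0.001, -0.001, -1.0]]
wrist_force: [0.1, 0.4, -0.2]
gripper_width: 0.402
gripper_force: 0.0
```

```bash
python3 st.py; python3 - <<'E'
from h import *
from station import r
s=r.sense()
print(move(s["tcp_pos"],s["ee_rot"],(-.121,0,.091),-90)[:2],s["gripper_width"])
E
```

```text
11.8 [-0.1211 -0.      0.1687] [ 0.1  0.4 -0.2] [ 32.8  12.2 -23.9   0.1 -53.8 -29.6]
([-0.0, -0.0, 77.7], [-0.001, -0.0, 0.164]) 0.4018616296613015
```

servo_tool:
  commands:
    - [[0.6,0,0,25,0,0,0.12],[0.6,0,0,50,0,0,0.164],[0.6,0,0,70,0,0,0.164],[0.6,0,0,81,0,0,0.164],[0.6,0,0,81,0,0,0.164]]

```text
time_s: 12.3
tcp_pos: [0.4733, 0.1145, 0.0864]
ee_rot: [[-0.101, -0.995, -0.002], [-0.995, 0.101, -0.003], [0.003, 0.002, -1.0]]
wrist_force: [0.5, 0.2, 0.4]
gripper_width: 0.403
gripper_force: 0.0
```

```bash
python3 st.py; python3 - <<'E'
from station import r
import cv2
c=r.capture("wrist")
cv2.imwrite("pics/w5.png",c["pixels"][:,:,::-1])
E
```

```text
12.3 [-0.122  -0.0006  0.0864] [0.5 0.2 0.4] [ 32.8  18.5 -29.7   0.1 -42.  -38.7]
```

View pics/w5.png

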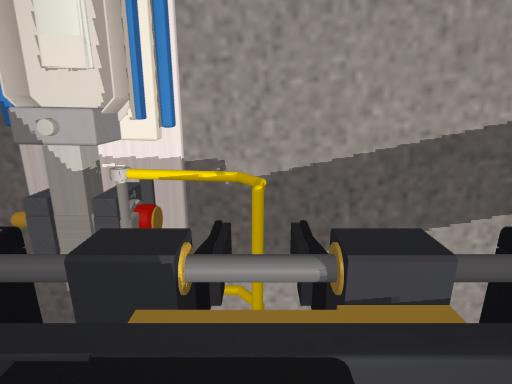

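The yellow bar runs vertically at column 258, centred between the pads at columns 214 and 304. I'll grip it.

servo_tool:
  commands:
    - [[1,0,0,0,0,0,0],[1,0,0,0,0,0,0],[1,0,0,0,0,0,0],[1,0,0,0,0,0,0],[1,0,0,0,0,0,0]]

```text
time_s: 12.85
tcp_pos: [0.4746, 0.1154, 0.088]
ee_rot: [[-0.101, -0.995, 0.002], [-0.995, 0.101, -0.0], [0.0, -0.002, -1.0]]
wrist_force: [3.3, -1.6, -1.1]
gripper_width: 0.056
gripper_force: 30.0
```

servo_tool:
  commands:
    - [[1,0,0,0,0,0,0],[1,0,0,0,0,0,0],[1,0,0,0,0,0,0],[1,0,0,0,0,0,0],[1,0,0,0,0,0,0]]

```text
time_s: 13.35
tcp_pos: [0.4741, 0.1153, 0.0878]
ee_rot: [[-0.101, -0.995, 0.001], [-0.995, 0.101, -0.001], [0.001, -0.001, -1.0]]
wrist_force: [3.1, -0.0, 0.4]
gripper_width: 0.05
gripper_force: 30.0
```

```bash
python3 st.py; python3 - <<'E'
import numpy as np
for k in range(5):
    f=np.radians(156.6-25*k); g=f-np.radians([5,10,15,20,25])
    print([[round(-91*(np.cos(a)-np.cos(f)),1),round(-91*(np.sin(a)-np.sin(f)),1)] for a in g])
E
```

```text
13.35 [-0.1212  0.0002  0.0878] [ 3.1 -0.   0.4] [ 32.8  18.4 -29.6   0.1 -42.  -38.7]
[[np.float64(-3.5), np.float64(-7.1)], [np.float64(-7.5), np.float64(-14.0)], [np.float64(-12.2), np.float64(-20.4)], [np.float64(-17.4), np.float64(-26.4)], [np.float64(-23.1), np.float64(-31.9)]]
[[np.float64(-6.2), np.float64(-5.0)], [np.float64(-12.7), np.float64(-9.5)], [np.float64(-19.7), np.float64(-13.3)], [np.float64(-26.9), np.float64(-16.6)], [np.float64(-34.4), np.float64(-19.2)]]
[[np.float64(-7.7), np.float64(-1.9)], [np.float64(-15.5), np.float64(-3.2)], [np.float64(-23.5), np.float64(-3.8)], [np.float64(-31.4), np.float64(-3.6)], [np.float64(-39.3), np.float64(-2.8)]]
[[np.float64(-7.8), np.float64(1.5)], [np.float64(-15.4), np.float64(3.7)], [np.float64(-22.8), np.float64(6.5)], [np.float64(-30.0), np.float64(10.0)], [np.float64(-36.8), np.float64(14.1)]]
[[np.float64(-6.4), np.float64(4.7)], [np.float64(-12.4), np.float64(9.9)], [np.float64(-18.0), np.float64(15.6)], [np.float64(-23.0), np.float64(21.7)], [np.float64(-27.4), np.float64(28.3)]]
```

servo_tool:
  commands:
    - [[1,0,-4.5,-7,0,0,0],[1,0,-8.5,-14,0,0,0],[1,0,-13,-20.4,0,0,0],[1,0,-18.4,-26.4,0,0,0],[1,0,-24,-32,0,0,0]]

```text
time_s: 13.85
tcp_pos: [0.497, 0.1124, 0.1198]
ee_rot: [[-0.101, -0.995, -0.002], [-0.995, 0.101, -0.002], [0.002, 0.002, -1.0]]
wrist_force: [-1.2, 1.0, -0.9]
gripper_width: 0.057
gripper_force: 30.0
```

Gripping and following smoothly.

servo_tool:
  commands:
    - [[1,0,-6.2,-5,0,0,0],[1,0,-12.7,-9.5,0,0,0],[1,0,-19.7,-13.3,0,0,0],[1,0,-26.9,-16.6,0,0,0],[1,0,-34.4,-19.2,0,0,0]]

```text
time_s: 14.35
tcp_pos: [0.5326, 0.1089, 0.1394]
ee_rot: [[-0.101, -0.995, 0.0], [-0.995, 0.101, -0.002], [0.001, -0.001, -1.0]]
wrist_force: [-2.7, -1.5, 2.9]
gripper_width: 0.054
gripper_force: 30.0
```

servo_tool:
  commands:
    - [[1,0,-7.7,-1.9,0,0,0],[1,0,-15.5,-3.2,0,0,0],[1,0,-23.5,-3.8,0,0,0],[1,0,-31.4,-3.6,0,0,0],[1,0,-39.3,-2.8,0,0,0]]

```text
time_s: 14.85
tcp_pos: [0.5714, 0.1049, 0.141]
ee_rot: [[-0.101, -0.995, -0.001], [-0.995, 0.101, -0.002], [0.002, 0.001, -1.0]]
wrist_force: [-2.6, -2.9, 0.5]
gripper_width: 0.055
gripper_force: 30.0
```

```bash
python3 st.py
```

```text
14.85 [-0.0234  0.0003  0.141 ] [-2.6 -2.9  0.5] [ 26.4  22.5 -13.2   0.1 -54.4 -32.3]
```

servo_tool:
  commands:
    - [[1,0,-7.8,1.5,0,0,0],[1,0,-15.4,3.7,0,0,0],[1,0,-22.8,6.5,0,0,0],[1,0,-30,10,0,0,0],[1,0,-36.8,14.1,0,0,0]]

```text
time_s: 15.35
tcp_pos: [0.608, 0.101, 0.127]
ee_rot: [[-0.101, -0.995, -0.001], [-0.995, 0.101, -0.002], [0.002, 0.0, -1.0]]
wrist_force: [-2.3, -5.2, 1.5]
gripper_width: 0.051
gripper_force: 30.0
```

servo_tool:
  commands:
    - [[1,0,-6.4,4.7,0,0,0],[1,0,-12.4,9.9,0,0,0],[1,0,-18,15.6,0,0,0],[1,0,-23,21.7,0,0,0],[1,0,-27.4,28.3,0,0,0]]

```text
time_s: 15.85
tcp_pos: [0.6353, 0.098, 0.0988]
ee_rot: [[-0.101, -0.995, -0.0], [-0.995, 0.101, -0.002], [0.002, 0.0, -1.0]]
wrist_force: [-1.9, -5.5, 0.8]
gripper_width: 0.052
gripper_force: 30.0
```

```bash
python3 st.py; python3 - <<'E'
from station import r
import cv2
c=r.capture("side")
cv2.imwrite("pics/s6.png",cv2.resize(c["pixels"][88:188,160:290,::-1],None,fx=6,fy=6,interpolation=cv2.INTER_CUBIC))
E
```

```text
15.85 [0.0409 0.0003 0.0988] [-1.9 -5.5  0.8] [ 23.2  30.4  -6.6   0.1 -53.1 -29.1]
```

View pics/s6.png

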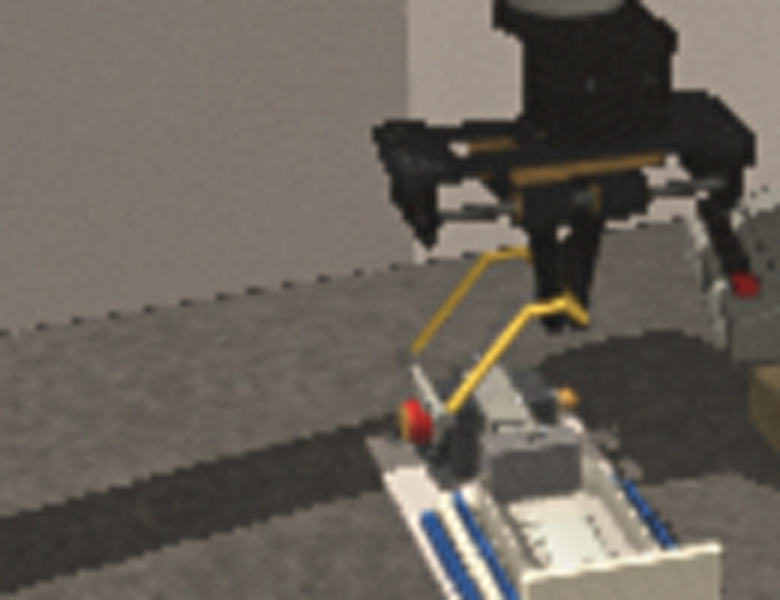

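The bar is held at about (565,300), well past upright, and the brass nose is at (568,397). I'll release it and lift away.

servo_tool:
  commands:
    - [[0.4,0,0,0,0,0,0],[0.4,0,0,0,0,0,0],[0.4,0,0,-10,0,0,0],[0.4,0,0,-40,0,0,0],[0.4,0,0,-70,0,0,0]]

```text
time_s: 16.4
tcp_pos: [0.6354, 0.0997, 0.1707]
ee_rot: [[-0.1, -0.995, 0.002], [-0.995, 0.1, -0.001], [0.0, -0.002, -1.0]]
wrist_force: [0.6, 0.9, -0.2]
gripper_width: 0.421
gripper_force: 0.0
```

servo_tool:
  commands:
    - [[0.65,0,0,0,0,0,-0.14],[0.65,0,0,0,0,0,-0.28],[0.65,0,0,0,0,0,-0.42],[0.65,0,0,0,0,0,-0.56],[0.65,0,0,0,0,0,-0.7]]

```text
time_s: 16.9
tcp_pos: [0.6358, 0.0999, 0.1708]
ee_rot: [[0.569, -0.822, 0.004], [-0.822, -0.569, 0.001], [0.002, -0.003, -1.0]]
wrist_force: [-0.3, -0.7, -0.7]
gripper_width: 0.351
gripper_force: 0.0
```

servo_tool:
  commands:
    - [[0.65,0,0,0,0,0,-0.14],[0.65,0,0,0,0,0,-0.28],[0.65,0,0,0,0,0,-0.42],[0.65,0,0,0,0,0,-0.56],[0.65,0,0,0,0,0,-0.7]]

```text
time_s: 17.4
tcp_pos: [0.6358, 0.0999, 0.1708]
ee_rot: [[0.965, -0.262, 0.004], [-0.262, -0.965, 0.0], [0.003, -0.001, -1.0]]
wrist_force: [0.0, 0.0, -0.8]
gripper_width: 0.35
gripper_force: 0.0
```

```bash
python3 st.py; python3 - <<'E'
from h import *
from station import r
import cv2
s=r.sense()
print(move(s["tcp_pos"],s["ee_rot"],(.054,0,.075),0)[:2],s["gripper_width"])
c=r.capture("side")
cv2.imwrite("pics/s7.png",cv2.resize(c["pixels"][88:188,160:290,::-1],None,fx=6,fy=6,interpolation=cv2.INTER_CUBIC))
E
```

```text
17.4 [0.0412 0.0022 0.1708] [ 0.   0.  -0.8] [ 23.3  26.4  -2.    0.1 -61.4  51.4]
([12.7, 0.3, 95.8], [-0.001, -0.003, -0.158]) 0.34984879796556495
```

View pics/s7.png

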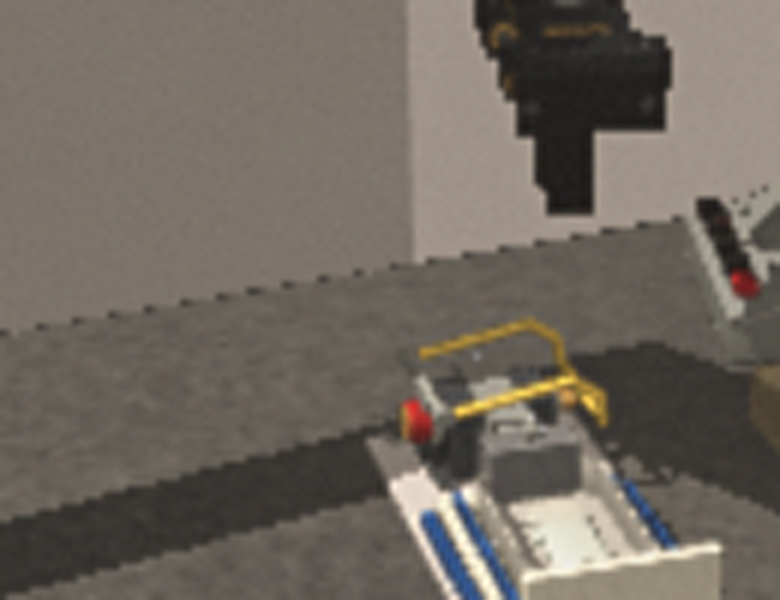

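The ring is falling towards the nose, with the bar at about (600,400) and the nose at (568,397). I'll go over it with the fingers straddling the nose.

servo_tool:
  commands:
    - [[0.65,5,0,0,0,0,-0.14],[0.65,12,0,0,0,-0.003,-0.158],[0.65,12,0,40,0,-0.003,-0.158],[0.65,12,0,80,0,-0.003,-0.158],[0.65,12,0,96,0,-0.003,-0.158]]

```text
time_s: 17.95
tcp_pos: [0.6448, 0.0952, 0.0695]
ee_rot: [[0.993, -0.118, -0.008], [-0.119, -0.993, -0.001], [-0.008, 0.002, -1.0]]
wrist_force: [-0.5, 0.1, -0.9]
gripper_width: 0.347
gripper_force: 0.0
```

servo_tool:
  commands:
    - [[0.65,0,0,3,0,0,0],[0.65,0,0,6,0,0,0],[0.65,0,0,9,0,0,0],[0.65,0,0,12,0,0,0],[0.65,0,0,14,0,0,0]]

```text
time_s: 18.45
tcp_pos: [0.6469, 0.0958, 0.06]
ee_rot: [[0.993, -0.114, -0.001], [-0.114, -0.993, 0.0], [-0.001, -0.0, -1.0]]
wrist_force: [-0.1, 0.3, 0.5]
gripper_width: 0.356
gripper_force: 0.0
```

```bash
python3 st.py
```

```text
18.45 [ 0.0526 -0.0007  0.06  ] [-0.1  0.3  0.5] [ 22.5  33.8  -6.8  -0.  -49.5  60.9]
```

servo_tool:
  commands:
    - [[0.65,0,0,1.5,0,0,0],[0.65,0,0,3,0,0,0],[0.65,0,0,4.5,0,0,0],[0.65,0,0,6,0,0,0],[0.65,0,0,7,0,0,0]]

```text
time_s: 18.95
tcp_pos: [0.6462, 0.0957, 0.0526]
ee_rot: [[0.994, -0.114, -0.003], [-0.114, -0.994, -0.0], [-0.003, 0.001, -1.0]]
wrist_force: [-1.1, -0.8, 1.0]
gripper_width: 0.352
gripper_force: 0.6
```

servo_tool:
  commands:
    - [[0.65,0,0,1,0,0,0],[0.65,0,0,2,0,0,0],[0.65,0,0,3,0,0,0],[0.65,0,0,4,0,0,0],[0.65,0,0,5,0,0,0]]

```text
time_s: 19.45
tcp_pos: [0.6464, 0.0955, 0.0469]
ee_rot: [[0.994, -0.114, -0.003], [-0.114, -0.994, -0.001], [-0.003, 0.001, -1.0]]
wrist_force: [-0.2, 0.3, 0.0]
gripper_width: 0.348
gripper_force: 0.0
```

```bash
python3 st.py
```

```text
19.45 [ 0.0522 -0.001   0.0469] [-0.2  0.3  0. ] [ 22.5  34.7  -7.4  -0.  -48.1  61. ]
```

servo_tool:
  commands:
    - [[0.65,0,0,1,0,0,0],[0.65,0,0,2,0,0,0],[0.65,0,0,3,0,0,0],[0.65,0,0,4,0,0,0],[0.65,0,0,4.5,0,0,0]]

```text
time_s: 19.95
tcp_pos: [0.6465, 0.0956, 0.0446]
ee_rot: [[0.994, -0.113, -0.002], [-0.113, -0.994, -0.001], [-0.002, 0.001, -1.0]]
wrist_force: [-3.8, 0.4, 10.0]
gripper_width: 0.346
gripper_force: 5.0
```

servo_tool:
  commands:
    - [[0.65,0,0,1,0,0,0],[0.65,0,0,2,0,0,0],[0.65,0,0,2,0,0,0],[0.65,0,0,-2,0,0,0],[0.65,0,0,-15,0,0,0]]

```text
time_s: 20.45
tcp_pos: [0.6454, 0.0954, 0.057]
ee_rot: [[0.993, -0.114, -0.005], [-0.114, -0.993, -0.001], [-0.005, 0.002, -1.0]]
wrist_force: [-0.5, 0.4, 1.0]
gripper_width: 0.354
gripper_force: 0.0
```

servo_tool:
  commands:
    - [[0.65,0,0,-40,0,0,0],[0.65,0,0,-80,0,0,0],[0.65,0,0,-120,0,0,0],[0.65,0,0,-150,0,0,0],[0.65,0,0,-150,0,0,0]]

```text
time_s: 20.95
tcp_pos: [0.6497, 0.0962, 0.2144]
ee_rot: [[0.994, -0.113, 0.009], [-0.113, -0.994, 0.002], [0.009, -0.003, -1.0]]
wrist_force: [0.9, -0.7, 0.7]
gripper_width: 0.349
gripper_force: 0.0
```

```bash
python3 st.py; python3 - <<'E'
from h import *
from station import r
import cv2
c=r.capture("side"); h=cv2.cvtColor(c["pixels"],cv2.COLOR_RGB2HSV)
m=cv2.inRange(h,(18,150,90),(32,255,255)); ys,xs=np.nonzero(m[130:190,200:290]); xs+=200;ys+=130
print("yellow x",xs.min(),xs.max(),"y",ys.min(),ys.max())
i=xs.argsort()[-8:]; print(list(zip(xs[i],ys[i])))
for th in (2.95,3.05):
    a=np.radians(156.6)-th
    print(th,[proj(c,d2w(D,(-.038+.091*np.cos(a),y,.06+.091*np.sin(a)))).round(1) for y in(.038,-.038)])
    a=np.radians(175)-th   # kink point on arm, 5 deg
    print([proj(c,d2w(D,(-.038+.08*np.cos(a),y,.06+.08*np.sin(a)))).round(1) for y in(.038,-.038)])
E
```

```text
20.95 [5.530e-02 1.000e-04 2.144e-01] [ 0.9 -0.7  0.7] [ 22.5  25.6   3.2   0.1 -67.1  61. ]
yellow x 230 259 y 145 161
[(np.int64(258), np.int64(159)), (np.int64(258), np.int64(158)), (np.int64(258), np.int64(160)), (np.int64(259), np.int64(157)), (np.int64(259), np.int64(158)), (np.int64(259), np.int64(159)), (np.int64(259), np.int64(160)), (np.int64(259), np.int64(161))]
2.95 [array([252.5, 148.6]), array([259.6, 158.3])]
[array([249.9, 141.5]), array([257., 151.])]
3.05 [array([251.8, 151. ]), array([258.9, 160.8])]
[array([250. , 143.6]), array([257.1, 153.2])]
```

```bash
python3 -c "
from station import r
print(r.finish_job())"
```

```text
the job is handed in; nothing more can be done
None
```

I handed the job in at about 21 s: the shuttle is hitched, the pin is home, and the ring is snapped shut over the nose, going by my own force, height and side-camera checks, as the hand-in returned no verdict.

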